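# Load the tray of chair feet onto the blasting cabinet's loading plate and bolt it in

### The job

Load the wooden tray with its two standing chair feet onto the steel loading plate: lift its nose up over the plate's edge, set it down bridging the step with its tail still on the bench and let go, then take it again by its tail end, raise that and slide the tray gently home flat and square against the end fence and let go. Then lift the barrel bolt's handle out of its notch, slide the bolt across behind the tray and drop the handle into the other notch. The feet must stay standing in the tray, never tip the tray far or ram it, and leave the other things on the bench where they are.

Things in the scene. Friction and masses are not known exactly. Their poses are not given: they have to be found in the camera images.
- deck: Fixed steel loading plate, 12 mm thick, on the bench. Origin: on the bench under the middle of its entry edge (a square 12 mm step up); +x is the way in (roughly world +y), z up. Plate: x 0 to 222, y -85 to 85 mm. Side rails, 14 mm high above the plate, inner faces at y = -66 and 66 mm, run from x = 60 mm to the fence. The barrel bolt stands at its -y side, see bolt_base.
- entry (a point): Middle of the plate's entry edge, on its top face (12 mm above the bench). Axes as deck.
- fence (a point): Middle of the foot of the end fence's face, on the plate's top face, at plate x = 208 mm. Axes as deck. The fence is 150 mm wide and 36 mm high above the plate. The tray is home when its nose touches here.
- bolt_base (a point): Middle of the barrel bolt's 12 mm thick base, on its top: plate x = 14, y = -118 mm. The base reaches from x = -8 to 35 and y = -158 to -78 mm; the fixed parts on it rise to 52 mm above the bench. The two notches are in its front (-x) wall, top 46 mm above the bench.
- tray: Loose plywood tray, 180 mm long (x), 120 wide (y), 0.3 to 0.65 kg; floor 6 mm thick, low side lips, and at each end an upright end board 12 mm thick (centres x = 84 and -84 mm), full width, top 50 mm above the underside: pinch it there. Origin: centre of the underside; +x to its nose (nearer the plate), z up. Starts on the bench. Pushed more than half past the step, it tips onto the plate.
- nose (a point): Middle of the lower edge of the tray's nose end (tray x = 90 mm, on its underside).
- tail (a point): Middle of the lower edge of the tray's tail end (tray x = -90 mm, on its underside).
- foot_a: Loose turned dark wooden chair foot standing in the tray near its middle, 38 mm across, 50 mm high; origin: centre of its underside, z up. It stands on the tray's 6 mm floor, towards the tray's +y side.
- foot_b: The same, towards the tray's -y side.
- bolt (a joint): Slide of the bolt, m: 0 drawn back, up to 0.042 shot. The 12 mm round rod moves along the plate's +y; axis at plate x = 18 mm, 40 mm above the bench. Drawn, its tip is at plate y = -68 mm, clear of the tray's way; shot, it passes 4 mm behind the tail of a tray that is home. About 1 N of friction; stays where left.
- handle (a joint): Turn of the bolt's handle about the rod's axis, rad: 0 lying level in a notch (pointing to the plate's -x), up to 1.3 lifted. It falls back by its own weight. The bolt slides only with the handle lifted above about 0.65; it lies down only in the first notch (bolt 0 to 0.004) or the second (bolt from 0.036).
- knob (a point): Centre of the knob at the handle's end: steel cylinder 16 mm in diameter, 18 mm long, its length (flat ends) along the plate's y, 50 mm from the rod's axis on an 8 mm stem. It moves with bolt and handle; handle down, it is 40 mm above the bench, beside the plate's entry edge (plate x = -32 mm).
- tape: Bystander, leave it: roll of masking tape lying flat, 90 mm across, 25 mm high. Origin: centre of its underside.
- block: Bystander, leave it: cork sanding block with a wooden back, 110 x 60 x 43 mm. Origin: centre of its underside.
- wax: Bystander, leave it: round metal wax can, 76 mm across, 55 mm high. Origin: centre of its underside.
- driver: Bystander, leave it: screwdriver lying on the bench. Origin: centre of its underside.
- sander: Bystander, leave it: round air sander standing on its pad, 124 mm across, 140 mm high. Origin: centre of its underside.
- brush: Bystander, leave it: brush lying on the bench. Origin: centre of its underside.

How it is judged:
On the way, in this order (a step that is already met when the one before it is completed fails the run):
1. the tray rests, let go, across the step: its nose over the plate, its tail still on the bench (x of nose in the frame of entry above 0.012 m and z of nose in the frame of entry above -0.002 m and height (world z) of tail below 0.005 m and contact force between the fingers and tray below 0.1 N and linear speed of tray below 0.02 m/s), for 0.2 s.
2. the gripper has the tray by its tail end and has raised the tail off the bench, the nose not yet home (x of the grasp point in the frame of tray below -0.05 m and contact force between the fingers and tray above 0.5 N and height (world z) of tail above 0.008 m and x of nose in the frame of fence below -0.006 m), for 0.1 s.
3. the tray lies home, flat and square against the fence, let go (x of nose in the frame of fence above -0.005 m and z of each of nose, tail in the frame of fence below 0.004 m and angle between the x axis of tray and the x axis of deck, either way round below 0.06 rad and angle between tray's own z axis and vertical below 0.03 rad and contact force between the fingers and tray below 0.1 N), for 0.2 s.
4. the bolt's handle is lifted out of its notch and the bolt part-way across, behind the tray (value of joint handle above 0.4 rad and value of joint bolt between 0.012 and 0.036 m).
5. the bolt is shot and its handle down in the second notch (value of joint bolt above 0.034 m and value of joint handle below 0.15 rad), for 0.2 s.
At the end, for the whole second after the job is handed in: The tray lies flat on the plate (both ends within 4 mm of its surface), its nose within 5 mm of the fence and square to 0.06 rad, at rest and let go; both feet stand in it within 0.15 rad of upright; the bolt is shot more than 34 mm with its handle down (under 0.15 rad) in the second notch (all of step 3 and all of step 5 and angle between each of foot_a, foot_b's own z axis and vertical below 0.15 rad and z of foot_a in the frame of tray between 0 and 0.012 m and z of foot_b in the frame of tray between 0 and 0.012 m and linear speed of tray below 0.01 m/s); the robot touches nothing.
It fails at once if the tray is tipped more than 0.26 rad (15 degrees) (angle between tray's own z axis and vertical above 0.26 rad).
It fails at once if a chair foot falls over (tilts more than 0.5 rad) (angle between any of foot_a, foot_b's own z axis and vertical above 0.5 rad).
It fails at once if the tray is rammed or pressed against the plate, its fence or its bolt with more than 90 N (contact force between tray and deck above 90 N).
It fails at once if a bystander is moved more than 25 mm (distance of any of tape, block, wax, driver, sander, brush from where it was at the start of the episode above 0.025 m).
It also fails if it takes over 67 s, if anything falls off the work surface, if the arm or the gripper's body presses on something with over 40 N, if the wrist force passes 120 N, or if a joint passes its speed limit or range.

### The arm

A 7-joint arm with a two-finger parallel gripper is mounted at the origin on the work surface. World frame = base frame: x ahead of the robot, y to its left, z up, the work surface at z = 0. Lengths are in m, angles in rad, forces in N, time in s.
With the tool pointing down it reaches from about 0.375 to 0.925 m from the base axis. Payload 3.1 kg.
Tool frame: the origin (TCP) lies midway between the tips of the shut fingers; the grasp point (between the pads) lies 19 mm behind it; z points along the fingers, y is the line along which they close (so a half turn about z gives the same grasp; the last joint's range is limited). The gripper opens to 85 mm and grips with 20 to 120 N. Pads are 22 mm wide; open, the fingers measure 114 mm over their backs; the gripper's body (76 mm by 85 mm) begins 54 mm behind the grasp point. The pads swing forward as they close: fully open they stand 13 mm farther back than shut.
Start: joints at [1.095, 0.383, 0.044, 1.598, -0.018, 1.161, -0.05], TCP at [0.24, -0.604, 0.231] pointing down, gripper open.
Joint ranges: [-2.61, 2.61], [-0.41, 2.15], [-1.48, 1.57], [0, 2.5], [-1.57, 4.71], [0.05, 1.97], [-2.85, 2.85]. Speed limits (rad/s): [2.79, 2.79, 3.14, 3.14, 3.14, 3.14, 3.14].

### API

Orientations are given as a rotation vector (axis times angle).
In Python, from workcell import robot gives the robot as it stands. The module is installed in compiled form; this text tells all that it offers.
- The arm moves only by the shell command python3 -m crank 'ROWS' [FORCE]. ROWS is JSON, a list of rows, each an object of numbers: "dx", "dy", "dz": the shift along the tool's x, y, z normalised to -1 to 1, where 1 is 20 mm; "roll": the turn about the tool's z normalised to -1 to 1, where 1 is 4 degrees; "fingers": the opening, from 0 (shut) to 1 (fully open). In form: [{"dx": .., "dy": .., "dz": .., "roll": .., "fingers": ..}, ...]. A call has 1 to 20 rows; each row shifts and turns the commanded pose from where the row before left it, along the tool's axes as they then stand; what a row does not reach is not made up. A row lasts 1/10 s, in which the tool goes at most 50 mm and 8.59 degrees, less where a joint would pass 70% of its speed; a pose out of reach is approached as far as the arm can. A call with a number of a shift or a turn outside -1 to 1 is refused whole. A call with a gripper value outside its range is refused whole. The fingers move at their own pace and stop on an object; FORCE is the grip in N (left out, the last holds). Time passes only in rows, so rows that do not move let the fingers close. It gives the time, the measured TCP pose, the force, the opening and the grip force at its end, in the units of the state.
- robot.read_state(): the state, without advancing time (a new reading comes with each control period).
- robot.capture(name): name is "scene" or "top" or "wrist"; returns (picture, depth): 420x560x3 uint8, blue, green, red; 420x560 float32, m along the optical axis (not along the pixel's ray), 0 where there is no reading.
- robot.camera_model(name): a dict with "camera_matrix" (3x3 intrinsics, pixels), "R" (3x3) and "t" (3): a world point X has camera coordinates R X + t; the wrist camera has in their place "mount" (4x4, takes a point from camera to tool coordinates, whose origin is the TCP and whose axes are the flange's). Camera axes: x right, y down, z forward; pixel columns grow to the right and rows downward; lengths in m; the calibration is good to about 2 mm. The wrist camera is an equidistant fisheye: a pixel r from the principal point sees the ray r / f radians off the axis. A picture is of the moment at which its call begins: read the wrist's pose just before it. camera_model takes no time and is no camera call.
- robot.hand_in(): hands the job in; it is judged then, once.
Trained networks look in the newest picture that a camera, given by its name, has taken for a name from the list of things; names that differ only in an ending like _2 or _b are one class to them, and where a whole thing is asked for, a point or a joint stands for the part that bears it (a point fixed in the world has none). Each returns a list of dicts, best first, with "score" (0 to 1); they miss things now and then, are a little off and sometimes report something else, mostly with a low value. They report only what shows in the picture. A call takes as long as a camera call.
- robot.cut_out(name, camera): "mask" (420x560 bool, what is visible of it) and "at" ([column, row] in pixels, amid what is visible of it).
- robot.mark_of(name, camera): "at" ([column, row] in pixels: a listed point, or the origin of a listed thing).
The state is a dict: "time_s": time; "qpos": joint angles; "joint_vel": joint speeds; "joint_torque": joint torques, N m; "tool_pos": TCP position; "eef_rot": TCP orientation; "ft_force": force on the tool from outside, world axes, zero at the start; "moment": the same for the moment, N m; "finger_gap": opening from 0.0 (shut) to 1.0 (fully open); "finger_force": force on a finger pad.
Only numpy, scipy, OpenCV 4.12 (cv2) and the standard library are available. Lean on these libraries where they do the work, as an engineer would, in place of code of your own. Each camera call takes 0.05 s, during which the arm holds its last target. There are 200 camera calls.

## Working session

There is one attempt and no reset: what is moved stays moved. The work goes in short steps, Python scripts to look and compute and a shell command to move; the robot and the scene stay as the last step left them, time stands still between calls to the robot, and variables do not carry over. Pictures are saved under pics/ and viewed, at most 10 in all, crops included, and the job is handed in when it is done.

```bash
mkdir -p pics
cat > h.py <<'E'
import numpy as np, cv2
from scipy.spatial.transform import Rotation as Ro
from workcell import robot
def ray_plane(cam,uv,z):
    m=robot.camera_model(cam);K=np.array(m["camera_matrix"]);R=np.array(m["R"]);t=np.array(m["t"])
    d=R.T@np.linalg.inv(K)@np.array([uv[0],uv[1],1.]);c=-R.T@t
    return c+d*(z-c[2])/d[2]
def cloud(cam,dep):
    m=robot.camera_model(cam);K=np.array(m["camera_matrix"]);R=np.array(m["R"]);t=np.array(m["t"])
    v,u=np.mgrid[:420,:560];P=np.stack([(u-K[0,2])/K[0,0]*dep,(v-K[1,2])/K[1,1]*dep,dep],-1)
    return (P-t)@R
E
python3 - <<'E'
from h import *
for c in("top","scene"):
    im,d=robot.capture(c);cv2.imwrite(f"pics/{c}0.png",im);np.save(f"{c}0.npy",d)
    for n in("tray","deck","knob","nose","tail","entry","fence","foot_a","bolt_base"):
        z={"knob":.04,"entry":.012,"fence":.012,"foot_a":.006,"bolt_base":.012}.get(n,0)
        print(c,n,[(np.round(r["at"],1),round(r["score"],2),np.round(ray_plane(c,r["at"],z)[:2],3)) for r in robot.mark_of(n,c)[:2]])
s=robot.read_state();print(s)
E
```

```text
top tray [(array([326. , 233.3]), 0.7, array([ 0.532, -0.135]))]
top deck [(array([281.6, 233.3]), 0.63, array([ 0.53 , -0.005]))]
top knob [(array([281.8, 185.6]), 0.52, array([ 0.664, -0.005])), (array([211.5, 244.6]), 0.45, array([0.49 , 0.191]))]
top nose [(array([296.2, 234.3]), 0.82, array([ 0.528, -0.048]))]
top tail [(array([351.3, 223.7]), 0.88, array([ 0.561, -0.209]))]
top entry [(array([275.5, 238.1]), 0.94, array([0.515, 0.012]))]
top fence [(array([207. , 246.2]), 0.8, array([0.489, 0.209])), (array([317.1, 167.5]), 0.24, array([ 0.728, -0.108]))]
top foot_a [(array([324.7, 236.4]), 0.72, array([ 0.522, -0.131])), (array([320.6, 219.5]), 0.48, array([ 0.572, -0.119]))]
top bolt_base [(array([267.1, 193.6]), 0.74, array([0.647, 0.039]))]
scene tray [(array([247.1, 203.8]), 0.56, array([ 0.537, -0.123]))]
scene deck [(array([294.9, 201.2]), 0.91, array([0.513, 0.004]))]
scene knob [(array([286.4, 242.9]), 0.56, array([ 0.669, -0.004])), (array([248.8, 193.1]), 0.19, array([ 0.53 , -0.117]))]
scene nose [(array([278.4, 201.7]), 0.73, array([ 0.52, -0.04]))]
scene tail [(ar
[... 470 characters left out ...]
[ 1.09522223,  0.38284142,  0.04391431,  1.597916  , -0.01791387,
        1.16112688, -0.0499009 ]), 'joint_vel': array([ 2.59347629e-03, -5.80615043e-04,  1.48236669e-03, -1.36424070e-03,
       -7.35828150e-05, -5.05774507e-04,  1.09576107e-03]), 'joint_torque': array([ 2.43650305e-05, -4.33457100e+01,  1.02327425e+00, -2.49929506e+01,
        1.05582381e-02,  1.84825178e-03, -9.42353097e-06]), 'tool_pos': array([ 0.23977903, -0.60418056,  0.23129987]), 'eef_rot': array([3.08561925e+00, 5.89907038e-01, 8.65171385e-05]), 'ft_force': array([ 1.05695414,  0.59413364, -1.15272295]), 'moment': array([-0.00837985, -0.00359528,  0.04123916]), 'finger_force': 0.0, 'finger_gap': 1.0017148512975482}
```

View pics/top0.png

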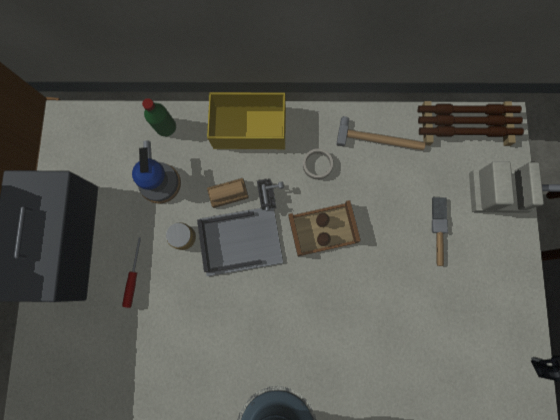

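Run:
```python
from h import *
P=cloud("top",np.load("top0.npy"))
im=cv2.imread("pics/top0.png")
# tops: end boards z~.05 ; fence z~.048
for lo,hi,nm in((.042,.06,"50mm"),(.032,.042,"38")):
    m=(P[...,2]>lo)&(P[...,2]<hi)&(np.abs(P[...,0]-.55)<.2)&(np.abs(P[...,1])<.3)
    n,l,st,c=cv2.connectedComponentsWithStats(m.astype(np.uint8))
    for i in range(1,n):
        if st[i,4]<12: continue
        q=P[l==i]; r=cv2.minAreaRect((q[:,:2]*1000).astype(np.float32)); print(nm,st[i,4],np.round(r[0],0),np.round(r[1],0),round(r[2],1),q[:,2].mean().round(4))
```

```text
50mm 257 [638.  41.] [90. 41.] 10.3 0.047
50mm 203 [649. 156.] [34. 98.] 17.7 0.0437
50mm 41 [663.   8.] [18. 37.] 21.7 0.0455
50mm 193 [ 563. -207.] [119.  13.] 13.1 0.0493
50mm 184 [524. -44.] [119.  12.] 13.6 0.0494
50mm 81 [ 569. -122.] [28. 30.] 45.4 0.0512
50mm 241 [489. 215.] [149.  13.] 10.7 0.0473
50mm 428 [516. 273.] [74. 53.] 0.2 0.0528
50mm 89 [ 513. -125.] [30. 32.] 45.3 0.0508
38 35 [663. 125.] [26. 33.] 19.9 0.04
38 176 [648. 156.] [ 36. 100.] 16.2 0.0395
38 15 [663.  21.] [ 6. 28.] 13.2 0.0401
38 46 [ 566. -121.] [36. 30.] 55.8 0.039
38 40 [ 509. -127.] [28. 36.] 20.5 0.0389
38 24 [495. 261.] [11. 51.] 46.8 0.0375
```

The picture shows the tray at (325,230), with its two feet at (322,221) and (323,239). The plate is at (240,240), its fence at the left near (206,247), and the bolt at (268,193) with the knob to its right. The measured sizes match the given ones: the end boards are 119x12 mm and the fence is 149 mm wide. The deck heading is about 100.7° and the tray heading about 103.5°.

```bash
cat >> h.py <<'E'
A=np.radians(100.7);DX=np.array([np.cos(A),np.sin(A)]);DY=np.array([-DX[1],DX[0]])
EN=np.array([.489,.215])-.215*DX
def w(x,y): return EN+x*DX+y*DY
def todeck(p): p=np.array(p[:2])-EN; return np.array([p@DX,p@DY])
def goto(x,y,z,ydeg):
    "units of move: first roll units, then dx,dy,dz in axes after the roll; ydeg = wanted heading of the tool y axis"
    s=robot.read_state();R=Ro.from_rotvec(s["eef_rot"]).as_matrix()
    h=np.degrees(np.arctan2(R[1,1],R[0,1]));e=(ydeg-h+90)%180-90
    R2=Ro.from_euler("z",e,degrees=True).as_matrix()@R
    d=R2.T@(np.array([x,y,z])-s["tool_pos"])/.02
    print("t",round(s["time_s"],2),"tcp",s["tool_pos"].round(4),"yhead",h.round(1),"tilt",np.round(R[:,2],3),"roll",round(-e/4,2),"d",d.round(2),"gap",round(s["finger_gap"],2),"ff",round(s["finger_force"],1),"F",s["ft_force"].round(1))
E
python3 -m crank '[{"roll":1,"fingers":0.5},{"roll":1},{"dx":0.85,"dy":-1},{"dx":0.85,"dy":-1},{"dx":0.85,"dy":-1},{"dx":0.85,"dy":-1},{"dx":0.85,"dy":-1},{"dx":0.85,"dy":-1},{"dx":0.85,"dy":-1},{"dx":0.85,"dy":-1},{"dx":0.85,"dy":-1},{"dx":0.85,"dy":-1},{"dx":0.85,"dy":-1},{"dx":0.85,"dy":-1},{"dx":0.85,"dy":-1},{"dx":0.85,"dy":-1},{"dx":0.85,"dy":-1},{"dx":0.85,"dy":-1},{"dx":0.85,"dy":-1},{"dx":0.85,"dy":-1}]' 30
python3 -c "
from h import *
goto(.524,-.044,.1,103.5);print(EN)"
```

```text
t 1.0 tcp [ 0.2398 -0.6042  0.2313] yhead -68.4 tilt [ 0. -0. -1.] roll 2.04 d [ 20.36 -23.92   6.56] gap 1.0 ff 0.0 F [ 1.1  0.6 -1.2]
[0.52891832 0.00373825]schema error: expected keys dx, dy, dz, roll, fingers
```

```bash
python3 -m crank '[{"dx":0,"dy":0,"dz":0,"roll":1,"fingers":0.5},{"dx":0,"dy":0,"dz":0,"roll":1,"fingers":0.5},{"dx":0.85,"dy":-1,"dz":0,"roll":0,"fingers":0.5},{"dx":0.85,"dy":-1,"dz":0,"roll":0,"fingers":0.5},{"dx":0.85,"dy":-1,"dz":0,"roll":0,"fingers":0.5},{"dx":0.85,"dy":-1,"dz":0,"roll":0,"fingers":0.5},{"dx":0.85,"dy":-1,"dz":0,"roll":0,"fingers":0.5},{"dx":0.85,"dy":-1,"dz":0,"roll":0,"fingers":0.5},{"dx":0.85,"dy":-1,"dz":0,"roll":0,"fingers":0.5},{"dx":0.85,"dy":-1,"dz":0,"roll":0,"fingers":0.5},{"dx":0.85,"dy":-1,"dz":0,"roll":0,"fingers":0.5},{"dx":0.85,"dy":-1,"dz":0,"roll":0,"fingers":0.5},{"dx":0.85,"dy":-1,"dz":0,"roll":0,"fingers":0.5},{"dx":0.85,"dy":-1,"dz":0,"roll":0,"fingers":0.5},{"dx":0.85,"dy":-1,"dz":0,"roll":0,"fingers":0.5},{"dx":0.85,"dy":-1,"dz":0,"roll":0,"fingers":0.5},{"dx":0.85,"dy":-1,"dz":0,"roll":0,"fingers":0.5},{"dx":0.85,"dy":-1,"dz":0,"roll":0,"fingers":0.5},{"dx":0.85,"dy":-1,"dz":0,"roll":0,"fingers":0.5},{"dx":0.85,"dy":-1,"dz":0,"roll":0,"fingers":0.5}]' 30
python3 -c "
from h import *
goto(.524,-.044,.1,103.5);print(EN)"
```

```text
time_s: 3.0
tool_pos: [0.4527, -0.1812, 0.2316]
eef_rot: [3.119, 0.373, 0.001]
ft_force: [-0.1, 0.0, 0.1]
finger_gap: 0.503
finger_force: 0.0
t 3.0 tcp [ 0.4527 -0.1812  0.2316] yhead -76.4 tilt [ 0.001 -0.    -1.   ] roll 0.04 d [ 5.07 -5.84  6.58] gap 0.5 ff 0.0 F [-0.1  0.   0.1]
[0.52891832 0.00373825]
```

```bash
python3 -m crank '[{"dx":0.85,"dy":-1,"dz":0.7,"roll":0,"fingers":0.5},{"dx":0.85,"dy":-1,"dz":0.7,"roll":0,"fingers":0.5},{"dx":0.85,"dy":-1,"dz":0.7,"roll":0,"fingers":0.5},{"dx":0.85,"dy":-1,"dz":0.7,"roll":0,"fingers":0.5},{"dx":0.85,"dy":-1,"dz":0.7,"roll":0,"fingers":0.5},{"dx":0.8,"dy":-0.85,"dz":0.7,"roll":0,"fingers":0.5},{"dx":0,"dy":0,"dz":0,"roll":0,"fingers":0.5}]'
cat >> h.py <<'E'
def wrist(fn):
    s=robot.read_state();im,d=robot.capture("wrist");cv2.imwrite(fn,im)
    m=robot.camera_model("wrist");K=np.array(m["camera_matrix"]);M=np.array(m["mount"])
    T=np.eye(4);T[:3,:3]=Ro.from_rotvec(s["eef_rot"]).as_matrix();T[:3,3]=s["tool_pos"]
    v,u=np.mgrid[:420,:560];a=(u-K[0,2])/K[0,0];b=(v-K[1,2])/K[1,1];r=np.hypot(a,b)+1e-9
    k=np.tan(np.minimum(r,1.5))/r
    C=np.stack([a*k*d,b*k*d,d,np.ones_like(d)],-1);C[d==0]=np.nan
    return im,(C@(T@M).T)[...,:3]
def boards(P,lo=.046,hi=.054,mn=150):
    m=(P[...,2]>lo)&(P[...,2]<hi)
    n,l,st,c=cv2.connectedComponentsWithStats(m.astype(np.uint8))
    for i in range(1,n):
        if st[i,4]<mn: continue
        q=P[l==i]; r=cv2.minAreaRect((q[:,:2]*1000).astype(np.float32)); print(st[i,4],c[i].round(),np.round(r[0],1),np.round(r[1],1),round(r[2],1),q[:,2].mean().round(4))
E
python3 - <<'E'
from h import *
goto(.524,-.044,.021,103.5)
im,P=wrist("pics/w1.png");boards(P)
E
```

```text
time_s: 3.7
tool_pos: [0.5227, -0.0401, 0.1457]
eef_rot: [-3.115, -0.383, 0.003]
ft_force: [-0.8, 0.3, -0.0]
finger_gap: 0.504
finger_force: 0.0
t 3.7 tcp [ 0.5227 -0.0401  0.1457] yhead -76.0 tilt [-0.002  0.003 -1.   ] roll 0.13 d [0.02 0.23 6.24] gap 0.5 ff 0.0 F [-0.8  0.3 -0. ]
1201 [200.  61.] [636.4  41.3] [77.6 41.2] 10.3 0.0491
295 [278.  20.] [6.668e+02 1.000e-01] [17.5 11.4] 11.1 0.0475
270 [234.  43.] [642.   27.4] [23.8 11.7] 11.5 0.0467
1257 [ 21. 180.] [490.  216.5] [149.4  14.4] 10.8 0.0478
2285 [287. 207.] [524.5 -42.4] [119.8  12.1] 13.4 0.05
1610 [476. 212.] [ 563.2 -205.1] [119.8  13.8] 13.4 0.0497
```

View pics/w1.png

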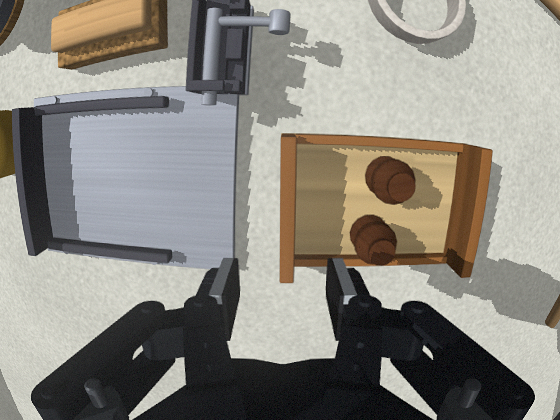

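The wrist view shows the nose board at (287,207), between the fingers, and the plate's entry edge at column 238. The wrist depth agrees with the top camera to within 1.5 mm. Next I descend and grip.

```bash
sed -i 's/^A=np.radians(100.7)/A=np.radians(100.8)/; s/\[.489,.215\]/[.4895,.216]/' h.py
python3 -m crank '[{"dx":0.05,"dy":0.15,"dz":0.7,"roll":0.1,"fingers":0.5},{"dx":0,"dy":0,"dz":1,"roll":0,"fingers":0.5},{"dx":0,"dy":0,"dz":1,"roll":0,"fingers":0.5},{"dx":0,"dy":0,"dz":1,"roll":0,"fingers":0.5},{"dx":0,"dy":0,"dz":1,"roll":0,"fingers":0.5},{"dx":0,"dy":0,"dz":1,"roll":0,"fingers":0.5},{"dx":0,"dy":0,"dz":0.5,"roll":0,"fingers":0.5},{"dx":0,"dy":0,"dz":0,"roll":0,"fingers":0.5},{"dx":0,"dy":0,"dz":0,"roll":0,"fingers":0},{"dx":0,"dy":0,"dz":0,"roll":0,"fingers":0},{"dx":0,"dy":0,"dz":0,"roll":0,"fingers":0},{"dx":0,"dy":0,"dz":0,"roll":0,"fingers":0},{"dx":0,"dy":0,"dz":0,"roll":0,"fingers":0}]' 30
python3 -c "
from h import *
goto(.5245,-.0425,.022,103.4);print(EN,todeck([.5245,-.0425]))"
```

```text
time_s: 5.05
tool_pos: [0.5253, -0.0458, 0.0244]
eef_rot: [-3.12, -0.364, -0.003]
ft_force: [-2.2, 4.0, 5.9]
finger_gap: 0.138
finger_force: 31.4
t 5.05 tcp [ 0.5253 -0.0458  0.0244] yhead -76.7 tilt [ 0.002  0.001 -1.   ] roll -0.03 d [ 0.   -0.17  0.12] gap 0.14 ff 31.4 F [-2.2  4.   5.9]
[0.52978698 0.00480824] [-0.0454796   0.01405802]
```

```bash
python3 -m crank '[{"dx":0,"dy":0,"dz":-0.2,"roll":0,"fingers":0},{"dx":0,"dy":0,"dz":-0.2,"roll":0,"fingers":0},{"dx":0,"dy":0,"dz":-0.2,"roll":0,"fingers":0},{"dx":0,"dy":0,"dz":-0.2,"roll":0,"fingers":0},{"dx":0,"dy":0,"dz":-0.2,"roll":0,"fingers":0},{"dx":0,"dy":0,"dz":-0.2,"roll":0,"fingers":0},{"dx":0.1,"dy":-0.1,"dz":0,"roll":0.1,"fingers":0},{"dx":0.1,"dy":-0.2,"dz":0,"roll":0.1,"fingers":0},{"dx":0.15,"dy":-0.3,"dz":0,"roll":0.1,"fingers":0},{"dx":0.15,"dy":-0.3,"dz":0,"roll":0.1,"fingers":0},{"dx":0.1,"dy":-0.3,"dz":0,"roll":0.1,"fingers":0},{"dx":0.1,"dy":-0.3,"dz":0,"roll":0.15,"fingers":0},{"dx":0,"dy":-0.3,"dz":0,"roll":0,"fingers":0},{"dx":0,"dy":-0.2,"dz":0,"roll":0,"fingers":0},{"dx":0,"dy":0,"dz":0,"roll":0,"fingers":0}]' 30
python3 - <<'E'
from h import *
q=w(.044,0);goto(q[0],q[1],.046,A*57.2958)
im,P=wrist("pics/w2.png");boards(P,.04,.085)
E
```

```text
time_s: 6.55
tool_pos: [0.5296, -0.004, 0.0472]
eef_rot: [-3.127, -0.294, 0.0]
ft_force: [-0.0, 0.9, -7.7]
finger_gap: 0.134
finger_force: 30.3
t 6.55 tcp [ 0.5296 -0.004   0.0472] yhead -79.3 tilt [-0.     0.001 -1.   ] roll -0.02 d [ 0.09 -2.63  0.06] gap 0.13 ff 30.3 F [-0.   0.9 -7.7]
3755 [44. 20.] [650.4 150.9] [35.3 88.2] 16.4 0.0429
6171 [216.  68.] [624.5  39.7] [64.6 41.2] 11.3 0.0469
370 [332.   5.] [ 6.601e+02 -5.000e-01] [ 5.5 17.2] 9.1 0.0449
1420 [261.  29.] [641.9  27.9] [24.5 12.1] 10.8 0.046
9933 [293. 247.] [547.7 -11.8] [ 73.5 134.5] 71.1 0.0676
4983 [542. 279.] [ 560.1 -165.7] [120.8  14.6] 12.5 0.0551
4762 [463. 233.] [572.  -80.7] [31.6 37. ] 69.7 0.0677
1812 [430. 311.] [ 517.  -100.4] [66.9 23.1] 69.8 0.0616
273 [  4. 325.] [431.7 200.1] [10.1 35.5] 82.3 0.0448
```

View pics/w2.png

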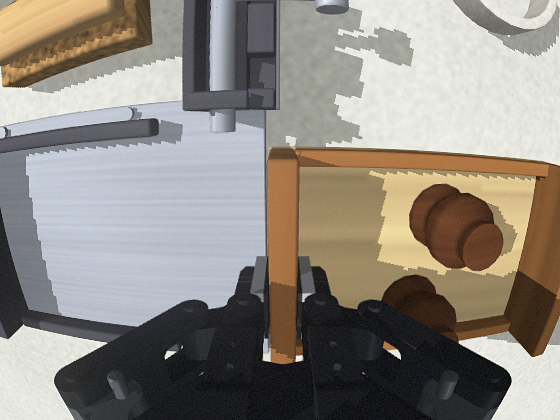

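The wrist view shows the nose board in the fingers at (285,250), just at the plate's edge, with the feet upright. I keep going forward, then lower and let go.

```bash
python3 -m crank '[{"dx":0.05,"dy":-0.2,"dz":0,"roll":0,"fingers":0},{"dx":0.05,"dy":-0.3,"dz":0,"roll":0,"fingers":0},{"dx":0,"dy":-0.3,"dz":0,"roll":0,"fingers":0},{"dx":0,"dy":-0.3,"dz":0,"roll":0,"fingers":0},{"dx":0,"dy":-0.3,"dz":0,"roll":0,"fingers":0},{"dx":0,"dy":-0.3,"dz":0,"roll":0,"fingers":0},{"dx":0,"dy":-0.3,"dz":0,"roll":0,"fingers":0},{"dx":0,"dy":-0.3,"dz":0,"roll":0,"fingers":0},{"dx":0,"dy":-0.2,"dz":0,"roll":0,"fingers":0},{"dx":0,"dy":0,"dz":0.1,"roll":0,"fingers":0},{"dx":0,"dy":0,"dz":0.1,"roll":0,"fingers":0},{"dx":0,"dy":0,"dz":0.1,"roll":0,"fingers":0},{"dx":0,"dy":0,"dz":0.1,"roll":0,"fingers":0},{"dx":0,"dy":0,"dz":0.1,"roll":0,"fingers":0},{"dx":0,"dy":0,"dz":0,"roll":0,"fingers":0}]' 30
python3 - <<'E'
from h import *
q=w(.044,0);goto(q[0],q[1],.036,A*57.2958)
im,P=wrist("pics/w3.png");boards(P,.048,.085,1000)
E
```

```text
time_s: 8.1
tool_pos: [0.5228, 0.0441, 0.0371]
eef_rot: [3.128, 0.291, -0.0]
ft_force: [0.1, 0.1, -7.6]
finger_gap: 0.135
finger_force: 30.1
t 8.1 tcp [0.5228 0.0441 0.0371] yhead -79.4 tilt [-0. -0. -1.] roll -0.04 d [-0.02 -0.2   0.06] gap 0.14 ff 30.1 F [ 0.1  0.1 -7.6]
2228 [320.  83.] [625.3  44.9] [47.7 30.3] 10.6 0.0506
9621 [283. 269.] [533.8  48.5] [92.5 50.2] 33.1 0.0656
4251 [466. 235.] [564.5 -32.9] [31.5 37.2] 76.6 0.0595
1903 [545. 311.] [ 534.4 -122.9] [80. 15.] 11.7 0.0559
1302 [436. 316.] [520.1 -36.7] [33.7 13.9] 80.3 0.0556
```

```bash
python3 -m crank '[{"dx":0,"dy":0,"dz":0.1,"roll":0,"fingers":0},{"dx":0,"dy":0,"dz":0.05,"roll":0,"fingers":0},{"dx":0,"dy":0,"dz":0,"roll":0,"fingers":0},{"dx":0,"dy":0,"dz":0,"roll":0,"fingers":0.16},{"dx":0,"dy":0,"dz":0,"roll":0,"fingers":0.2},{"dx":0,"dy":0,"dz":0,"roll":0,"fingers":0.3},{"dx":0,"dy":0,"dz":0,"roll":0,"fingers":0.5},{"dx":0,"dy":0,"dz":0,"roll":0,"fingers":0.5},{"dx":0,"dy":0,"dz":-0.3,"roll":0,"fingers":0.5},{"dx":0,"dy":0,"dz":-0.7,"roll":0,"fingers":0.5},{"dx":0,"dy":0,"dz":-1,"roll":0,"fingers":0.5},{"dx":0,"dy":0,"dz":-1,"roll":0,"fingers":0.5},{"dx":0,"dy":0,"dz":-1,"roll":0,"fingers":0.5},{"dx":0,"dy":0,"dz":-1,"roll":0,"fingers":0.5},{"dx":0,"dy":1,"dz":-0.5,"roll":0,"fingers":0.5},{"dx":0,"dy":1,"dz":0,"roll":0,"fingers":0.5},{"dx":0,"dy":1,"dz":0,"roll":0,"fingers":0.5},{"dx":0,"dy":1,"dz":0,"roll":0,"fingers":0.5},{"dx":0,"dy":1,"dz":0,"roll":0,"fingers":0.5},{"dx":0,"dy":1,"dz":0,"roll":0,"fingers":0.5}]' 20
python3 - <<'E'
from h import *
goto(.55,-.12,.1,A*57.2958)
im,P=wrist("pics/w4.png");boards(P,.04,.07,500)
E
```

```text
time_s: 10.15
tool_pos: [0.5453, -0.0742, 0.1456]
eef_rot: [3.128, 0.292, 0.002]
ft_force: [0.9, -0.8, 0.2]
finger_gap: 0.499
finger_force: 0.0
t 10.15 tcp [ 0.5453 -0.0742  0.1456] yhead -79.3 tilt [ 0.002 -0.    -1.   ] roll -0.03 d [-0.2   2.29  2.28] gap 0.5 ff 0.0 F [ 0.9 -0.8  0.2]
4161 [164.  67.] [640.5  25. ] [91.  75.6] 10.8 0.0464
2798 [56. 57.] [648.9 156.7] [ 35.3 100.5] 17.2 0.0429
510 [176.  71.] [642.   27.2] [24.1 12.5] 10.1 0.0457
2223 [347. 199.] [ 562.  -121.4] [104.5  13.6] 10.7 0.0494
3334 [138. 213.] [524.4  40.6] [119.8  12.9] 10.8 0.0598
1823 [243. 182.] [564.7 -39. ] [37. 37.] 4.6 0.0552
990 [  9. 232.] [481.  213.9] [131.5  14.1] 9.7 0.0457
1412 [233. 245.] [510.9 -39. ] [37.2 34. ] 89.0 0.054
```

View pics/w4.png

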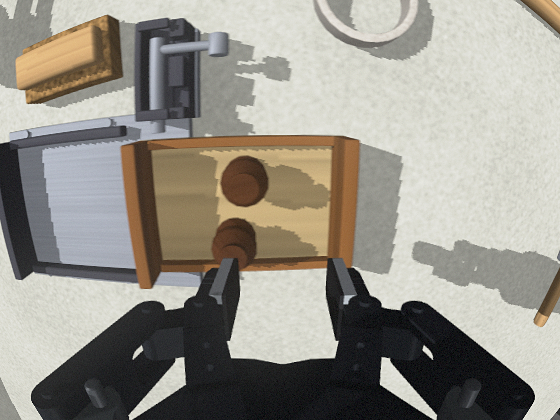

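The tray bridges the step square (10.8°), with its nose about 42 mm past the edge, and both feet stand at (244,180) and (233,243). Next I take the tail board at about (0.556,-0.124).

```bash
python3 -m crank '[{"dx":0.05,"dy":1,"dz":0,"roll":0,"fingers":0.5},{"dx":0,"dy":1,"dz":0,"roll":0,"fingers":0.5},{"dx":0,"dy":0.5,"dz":0.5,"roll":0,"fingers":0.5},{"dx":0,"dy":0,"dz":1,"roll":0,"fingers":0.5},{"dx":0,"dy":0,"dz":1,"roll":0,"fingers":0.5},{"dx":0,"dy":0,"dz":1,"roll":0,"fingers":0.5},{"dx":0,"dy":0,"dz":1,"roll":0,"fingers":0.5},{"dx":0,"dy":0,"dz":1,"roll":0,"fingers":0.5},{"dx":0,"dy":0,"dz":0.5,"roll":0,"fingers":0.5},{"dx":0,"dy":0,"dz":0,"roll":0,"fingers":0.5},{"dx":0,"dy":0,"dz":0,"roll":0,"fingers":0},{"dx":0,"dy":0,"dz":0,"roll":0,"fingers":0},{"dx":0,"dy":0,"dz":0,"roll":0,"fingers":0},{"dx":0,"dy":0,"dz":0,"roll":0,"fingers":0},{"dx":0,"dy":0,"dz":-0.2,"roll":0,"fingers":0},{"dx":0,"dy":0,"dz":-0.2,"roll":0,"fingers":0},{"dx":0,"dy":0,"dz":-0.2,"roll":0,"fingers":0},{"dx":0,"dy":0,"dz":-0.2,"roll":0,"fingers":0},{"dx":0,"dy":0,"dz":0,"roll":0,"fingers":0}]' 20
python3 - <<'E'
from h import *
q=w(.0355,0);goto(q[0],q[1],.04,A*57.2958);print(todeck(robot.read_state()["tool_pos"]))
im,P=wrist("pics/w5.png");boards(P,.042,.085,500)
E
```

```text
time_s: 12.1
tool_pos: [0.5538, -0.1233, 0.0397]
eef_rot: [3.127, 0.293, -0.004]
ft_force: [-0.5, 0.4, -6.9]
finger_gap: 0.136
finger_force: 20.1
t 12.1 tcp [ 0.5538 -0.1233  0.0397] yhead -79.3 tilt [-0.002 -0.001 -1.   ] roll -0.02 d [ 0.02 -8.29 -0.02] gap 0.14 ff 20.1 F [-0.5  0.4 -6.9]
[-0.13036259  0.00043915]
3226 [33. 61.] [633.2  20.3] [79.2 64.6] 4.2 0.0456
854 [30. 63.] [642.   27.5] [24.2 15. ] 11.6 0.0455
8918 [282. 266.] [ 563.9 -120.7] [38.9 93.9] 83.4 0.065
3931 [ 18. 285.] [521.1  41.2] [120.2  15. ] 10.4 0.0531
4784 [115. 236.] [564. -42.] [37.1 31.7] 40.0 0.0595
2230 [114. 318.] [514.6 -36. ] [20.9 36.2] 25.2 0.0566
```

```bash
python3 -m crank '[{"dx":0,"dy":-0.15,"dz":0,"roll":0,"fingers":0},{"dx":0,"dy":-0.3,"dz":0,"roll":0,"fingers":0},{"dx":0,"dy":-0.4,"dz":0,"roll":0,"fingers":0},{"dx":0,"dy":-0.4,"dz":0,"roll":0,"fingers":0},{"dx":0,"dy":-0.4,"dz":0,"roll":0,"fingers":0},{"dx":0,"dy":-0.4,"dz":0,"roll":0,"fingers":0},{"dx":0,"dy":-0.4,"dz":0,"roll":0,"fingers":0},{"dx":0,"dy":-0.4,"dz":0,"roll":0,"fingers":0},{"dx":0,"dy":-0.4,"dz":0,"roll":0,"fingers":0},{"dx":0,"dy":-0.4,"dz":0,"roll":0,"fingers":0},{"dx":0,"dy":-0.4,"dz":0,"roll":0,"fingers":0},{"dx":0,"dy":-0.4,"dz":0,"roll":0,"fingers":0},{"dx":0,"dy":-0.4,"dz":0,"roll":0,"fingers":0},{"dx":0,"dy":-0.4,"dz":0,"roll":0,"fingers":0},{"dx":0,"dy":-0.4,"dz":0,"roll":0,"fingers":0},{"dx":0,"dy":-0.4,"dz":0,"roll":0,"fingers":0},{"dx":0,"dy":-0.4,"dz":0,"roll":0,"fingers":0},{"dx":0,"dy":-0.4,"dz":0,"roll":0,"fingers":0},{"dx":0,"dy":-0.3,"dz":0,"roll":0,"fingers":0},{"dx":0,"dy":0,"dz":0,"roll":0,"fingers":0}]' 20
python3 - <<'E'
from h import *
q=w(.035,0);goto(q[0],q[1],.04,A*57.2958);print(todeck(robot.read_state()["tool_pos"]))
im,d=robot.capture("top");P=cloud("top",d);boards(P,.042,.07,60)
im,d=robot.capture("scene");cv2.imwrite("pics/s6.png",cv2.resize(im[120:300,170:450],None,fx=2.8,fy=2.8))
E
```

```text
time_s: 14.15
tool_pos: [0.5285, 0.0199, 0.0404]
eef_rot: [-3.127, -0.295, -0.0]
ft_force: [-1.0, 0.3, -8.0]
finger_gap: 0.137
finger_force: 22.4
t 14.15 tcp [0.5285 0.0199 0.0404] yhead -79.2 tilt [ 0.     0.001 -1.   ] roll -0.01 d [-0.08 -1.    0.02] gap 0.14 ff 22.4 F [-1.   0.3 -8. ]
[ 0.01509793 -0.00153789]
383 [241. 102.] [911.5 127.5] [106.5 239.8] 30.1 0.0564
155 [443. 107.] [ 907.3 -472.2] [ 24.5 117.4] 2.1 0.0457
139 [494. 107.] [ 906.5 -626.1] [77.2 25.7] 88.8 0.0457
147 [447. 118.] [ 870.2 -495.6] [75.9 27.1] 87.5 0.0454
168 [495. 118.] [ 872.4 -629.4] [105.5  23.9] 86.6 0.0455
101 [165. 126.] [842.9 346.1] [25.9 62.7] 35.6 0.0561
219 [449. 129.] [ 837.8 -500.1] [ 22.5 177.5] 0.8 0.045
139 [499. 129.] [ 837.4 -644.1] [69.5 24.6] 85.0 0.0459
268 [247. 142.] [791.1  99.7] [  5.3 219.4] 0.4 0.0562
226 [486. 191.] [ 652.2 -578.2] [124.2  43.3] 20.8 0.0567
249 [520. 189.] [ 657.7 -676.7] [119.  24.] 10.4 0.0562
77 [161. 184.] [664.9 345.5] [22.4 62.7] 51.9 0.0552
70 [263. 182.] [666.4  45.8] [31.5 40.6] 10.2 0.0481
632 [ 83. 241.] [500.3 549.8] [  7.  336.7] 89.9 0.0563
206 [226. 190.] [648.2 155.8] [33.9 97.4] 17.7 0.0438
96 [550. 187.] [ 659.9 -753.7] [18.8 49.2] 2.1 0.0663
240 [202. 245.] [489.3 215.4] [149.4  13. ] 10.4 0.0471
236 [213. 242.] [495.4 183.6] [119.2  13.3] 10.8 0.0592
536 [179. 235.] [516.  282.8] [69.8 72.7] 41.8 0.0532
93 [242. 229.] [533.4 105.5] [36.1 27.3] 34.2 0.0598
133 [242. 248.] [480.6 102.7] [34.1 34.4] 2.7 0.059
```

View pics/s6.png

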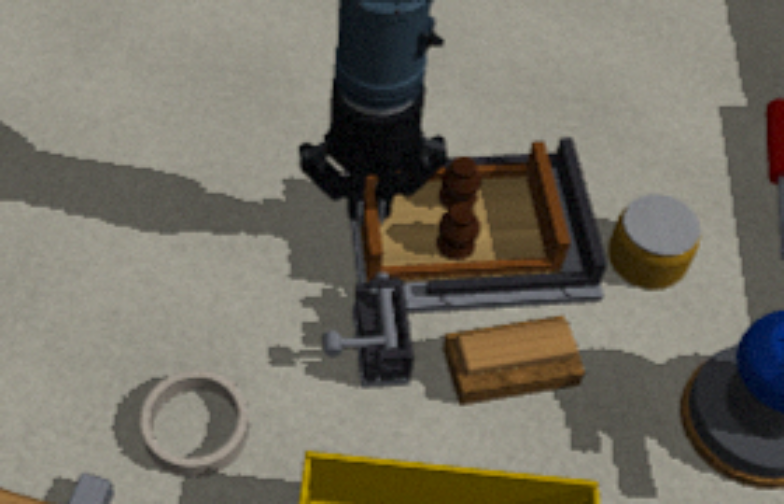

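The scene crop shows the tray between the rails, its nose board at (545,205) and the fence at (580,210), with the feet upright. By measurement it has about 19 mm left to go and is square. Next is a slow approach.

```bash
python3 -m crank '[{"dx":0,"dy":-0.1,"dz":0,"roll":0,"fingers":0},{"dx":0,"dy":-0.1,"dz":0,"roll":0,"fingers":0},{"dx":0,"dy":-0.1,"dz":0,"roll":0,"fingers":0},{"dx":0,"dy":-0.1,"dz":0,"roll":0,"fingers":0},{"dx":0,"dy":-0.1,"dz":0,"roll":0,"fingers":0},{"dx":0,"dy":-0.1,"dz":0,"roll":0,"fingers":0},{"dx":0,"dy":-0.1,"dz":0,"roll":0,"fingers":0},{"dx":0,"dy":-0.1,"dz":0,"roll":0,"fingers":0},{"dx":0,"dy":-0.1,"dz":0,"roll":0,"fingers":0},{"dx":0,"dy":0,"dz":0.05,"roll":0,"fingers":0},{"dx":0,"dy":0,"dz":0.05,"roll":0,"fingers":0},{"dx":0,"dy":0,"dz":0.05,"roll":0,"fingers":0},{"dx":0,"dy":0,"dz":0,"roll":0,"fingers":0}]' 20
python3 -m crank '[{"dx":0,"dy":-0.05,"dz":0,"roll":0,"fingers":0},{"dx":0,"dy":-0.05,"dz":0,"roll":0,"fingers":0},{"dx":0,"dy":0,"dz":0,"roll":0,"fingers":0}]' 20
python3 - <<'E'
from h import *
q=w(.034,0);goto(q[0],q[1],.036,A*57.2958);print(todeck(robot.read_state()["tool_pos"]))
im,d=robot.capture("top");P=cloud("top",d)[225:265,190:260];boards(P,.045,.07,60)
E
```

```text
time_s: 15.55
tool_pos: [0.5256, 0.036, 0.0378]
eef_rot: [-3.128, -0.291, -0.0]
ft_force: [-1.4, -0.9, -0.1]
finger_gap: 0.137
finger_force: 19.9
time_s: 15.85
tool_pos: [0.5255, 0.036, 0.0378]
eef_rot: [3.126, 0.29, 0.001]
ft_force: [-1.5, -4.2, 2.2]
finger_gap: 0.136
finger_force: 20.4
t 15.85 tcp [0.5255 0.036  0.0378] yhead -79.4 tilt [ 0.001 -0.002 -1.   ] roll -0.05 d [-0.08 -0.13  0.09] gap 0.14 ff 20.4 F [-1.5 -4.2  2.2]
[ 0.03147248 -0.00166075]
363 [15. 20.] [489.7 207. ] [116.7  28.9] 10.3 0.055
73 [45.  6.] [528.  124.2] [34.8 21. ] 38.3 0.0593
133 [46. 24.] [477.4 119.4] [33.9 34.5] 4.4 0.0581
```

```bash
python3 -m crank '[{"dx":0,"dy":-0.05,"dz":0,"roll":0,"fingers":0},{"dx":0,"dy":-0.05,"dz":0,"roll":0,"fingers":0},{"dx":0,"dy":-0.05,"dz":0,"roll":0,"fingers":0},{"dx":0,"dy":0,"dz":0,"roll":0,"fingers":0}]' 20
python3 -c "
from h import *
print(todeck(robot.read_state()['tool_pos']))
im,d=robot.capture('top');P=cloud('top',d)
for lo,hi in((.0445,.0515),(.0535,.0655)): boards(P[225:265,190:225],lo,hi,40)"
```

```text
time_s: 16.3
tool_pos: [0.5257, 0.039, 0.0378]
eef_rot: [3.126, 0.289, 0.003]
ft_force: [-0.1, -5.8, 2.0]
finger_gap: 0.134
finger_force: 20.3
[ 0.03434341 -0.00235371]
136 [12. 20.] [489.3 216. ] [111.8  10.6] 10.8 0.0476
186 [16. 19.] [488.6 202. ] [111.4  13.3] 10.7 0.0607
```

```bash
python3 -m crank '[{"dx":0,"dy":-0.05,"dz":0,"roll":0,"fingers":0},{"dx":0,"dy":-0.05,"dz":0,"roll":0,"fingers":0},{"dx":0,"dy":0,"dz":0,"roll":0,"fingers":0}]' 20
python3 -c "
from h import *
print(todeck(robot.read_state()['tool_pos']),robot.read_state()['ft_force'])"
```

```text
time_s: 16.65
tool_pos: [0.5256, 0.0399, 0.0378]
eef_rot: [3.126, 0.288, 0.004]
ft_force: [0.7, -6.8, 0.8]
finger_gap: 0.138
finger_force: 20.3
[ 0.0352906 -0.0025005] [ 0.66847104 -6.77081085  0.80527646]
```

```bash
python3 -m crank '[{"dx":0,"dy":-0.05,"dz":0,"roll":0,"fingers":0},{"dx":0,"dy":-0.05,"dz":0,"roll":0,"fingers":0},{"dx":0,"dy":0,"dz":0,"roll":0,"fingers":0},{"dx":0,"dy":0,"dz":0,"roll":0,"fingers":0}]' 20
python3 -c "
from h import *
print(todeck(robot.read_state()['tool_pos']),robot.read_state()['ft_force'])"
```

```text
time_s: 17.05
tool_pos: [0.5256, 0.0399, 0.0378]
eef_rot: [3.124, 0.286, 0.004]
ft_force: [1.6, -8.9, 1.1]
finger_gap: 0.138
finger_force: 20.5
[ 0.0352881  -0.00251619] [ 1.56194789 -8.94463891  1.1412628 ]
```

The tray has stopped against the fence with only about 9 N of push. I let go and rise, then read joint 7 and check the tray and the knob.

```bash
python3 -m crank '[{"dx":0,"dy":0.1,"dz":0,"roll":0,"fingers":0},{"dx":0,"dy":0,"dz":0,"roll":0,"fingers":0.15},{"dx":0,"dy":0,"dz":0,"roll":0,"fingers":0.2},{"dx":0,"dy":0,"dz":0,"roll":0,"fingers":0.3},{"dx":0,"dy":0,"dz":0,"roll":0,"fingers":0.45},{"dx":0,"dy":0,"dz":0,"roll":0,"fingers":0.45},{"dx":0,"dy":0,"dz":0,"roll":0,"fingers":0.45},{"dx":0,"dy":0,"dz":-0.3,"roll":0,"fingers":0.45},{"dx":0,"dy":0,"dz":-0.7,"roll":0,"fingers":0.45},{"dx":0,"dy":0,"dz":-1,"roll":0,"fingers":0.45},{"dx":0,"dy":0,"dz":-1,"roll":0,"fingers":0.45},{"dx":0,"dy":0,"dz":-1,"roll":0,"fingers":0.45},{"dx":0,"dy":0,"dz":-1,"roll":0,"fingers":0.45},{"dx":0,"dy":0,"dz":-0.5,"roll":0,"fingers":0.45},{"dx":0,"dy":0,"dz":0,"roll":0,"fingers":0.45}]' 20
python3 - <<'E'
from h import *
q=w(-.032,-.134);print(q);goto(q[0],q[1],.1,A*57.2958);print(robot.read_state()["qpos"].round(2))
im,P=wrist("pics/w7.png");boards(P,.044,.052,150);print();boards(P,.055,.068,300)
E
```

```text
time_s: 18.55
tool_pos: [0.5258, 0.0428, 0.1498]
eef_rot: [3.128, 0.291, 0.008]
ft_force: [-0.1, 0.7, 0.3]
finger_gap: 0.453
finger_force: 0.0
[ 0.66740968 -0.00151585]
t 18.55 tcp [0.5258 0.0428 0.1498] yhead -79.4 tilt [ 0.005  0.    -1.   ] roll -0.04 d [6.53 3.5  2.52] gap 0.45 ff 0.0 F [-0.1  0.7  0.3]
[ 0.16  0.27 -0.36  1.95  0.12  0.93 -1.64]
253 [14. 22.] [667.4 338.9] [13.6 50.5] 65.7 0.048
2491 [306.  70.] [637.9  41.3] [89.8 41. ] 11.2 0.0471
476 [366.  49.] [664.6  13.3] [17.5 40.4] 9.8 0.0463
489 [331.  71.] [641.9  28. ] [24.3 12.2] 11.0 0.0461
485 [ 84. 195.] [489.3 216.7] [150.5  13.7] 10.4 0.0478
580 [ 51. 172.] [522.5 269. ] [72.5 41.9] 18.1 0.0471
606 [102. 212.] [494.4 199.6] [120.3   9.3] 14.2 0.048
267 [196. 179.] [537.6 117.7] [37.1 23.4] 35.6 0.0495
306 [185. 241.] [483.5 120.6] [37.3 24.9] 59.2 0.0493

320 [ 7. 17.] [669.5 334.9] [ 9.8 40.7] 73.3 0.061
2349 [286. 216.] [523.4  39.8] [119.9  11.6] 10.5 0.062
1258 [ 29. 179.] [517.4 284.5] [66.8 67.4] 87.0 0.0555
1931 [ 91. 216.] [492.8 205. ] [120.7  14. ] 10.3 0.061
701 [183. 188.] [534.5 122.7] [29.1 26.4] 33.5 0.0621
703 [176. 253.] [479.7 123.1] [28.8 26.3] 50.9 0.0623
```

View pics/w7.png

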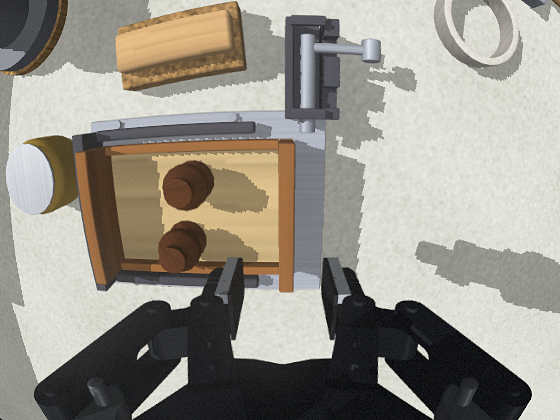

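The wrist view shows the tray home against the fence: both end boards read about 62 mm high and it is square, with both feet standing at (187,186) and (182,246). The knob is at (371,50). I move over the knob and turn the gripper a quarter.

```bash
python3 -m crank '[{"dx":0.95,"dy":0.5,"dz":0,"roll":0,"fingers":0.45},{"dx":0.95,"dy":0.5,"dz":0,"roll":0,"fingers":0.45},{"dx":0.95,"dy":0.5,"dz":0,"roll":0,"fingers":0.45},{"dx":0.95,"dy":0.5,"dz":0,"roll":0,"fingers":0.45},{"dx":0.95,"dy":0.5,"dz":0,"roll":0,"fingers":0.45},{"dx":0.95,"dy":0.5,"dz":0,"roll":0,"fingers":0.45},{"dx":0.85,"dy":0.5,"dz":0,"roll":0,"fingers":0.45},{"dx":0,"dy":0,"dz":0,"roll":-1,"fingers":0.45},{"dx":0,"dy":0,"dz":0,"roll":-1,"fingers":0.45},{"dx":0,"dy":0,"dz":0,"roll":-1,"fingers":0.45},{"dx":0,"dy":0,"dz":0,"roll":-1,"fingers":0.45},{"dx":0,"dy":0,"dz":0,"roll":-1,"fingers":0.45},{"dx":0,"dy":0,"dz":0,"roll":-1,"fingers":0.45},{"dx":0,"dy":0,"dz":0,"roll":-1,"fingers":0.45},{"dx":0,"dy":0,"dz":0,"roll":-1,"fingers":0.45},{"dx":0,"dy":0,"dz":0,"roll":-1,"fingers":0.45},{"dx":0,"dy":0,"dz":0,"roll":-1,"fingers":0.45},{"dx":0,"dy":0,"dz":0,"roll":-1,"fingers":0.45}]'
python3 -m crank '[{"dx":0,"dy":0,"dz":0,"roll":-1,"fingers":0.45},{"dx":0,"dy":0,"dz":0,"roll":-1,"fingers":0.45},{"dx":0,"dy":0,"dz":0,"roll":-1,"fingers":0.45},{"dx":0,"dy":0,"dz":0,"roll":-1,"fingers":0.45},{"dx":0,"dy":0,"dz":0,"roll":-1,"fingers":0.45},{"dx":0,"dy":0,"dz":0,"roll":-1,"fingers":0.45},{"dx":0,"dy":0,"dz":0,"roll":-1,"fingers":0.45},{"dx":0,"dy":0,"dz":0,"roll":-1,"fingers":0.45},{"dx":0,"dy":0,"dz":0,"roll":-1,"fingers":0.45},{"dx":0,"dy":0,"dz":0,"roll":-1,"fingers":0.45},{"dx":0,"dy":0,"dz":0,"roll":-1,"fingers":0.45},{"dx":0,"dy":0,"dz":0,"roll":-0.55,"fingers":0.45},{"dx":0,"dy":0,"dz":0,"roll":0,"fingers":0.45}]'
python3 - <<'E'
from h import *
q=w(-.032,-.134);goto(q[0],q[1],.025,10.8);print(robot.read_state()["qpos"].round(2))
im,P=wrist("pics/w8.png");boards(P,.042,.052,100)
print(robot.mark_of("knob","wrist")[:2])
D=(P[...,:2]-EN);x=D@DX;y=D@DY
m=(P[...,2]>.036)&(P[...,2]<.052)&(x<-.022)&(x>-.06)&(np.abs(y+.13)<.04)
print(m.sum(),np.percentile(x[m],[1,50,99]).round(4),np.percentile(y[m],[1,50,99]).round(4))
E
```

```text
time_s: 20.4
tool_pos: [0.6645, -0.002, 0.1452]
eef_rot: [-2.787, -1.445, 0.005]
ft_force: [2.3, -0.2, 0.2]
finger_gap: 0.454
finger_force: 0.0
time_s: 21.7
tool_pos: [0.6645, -0.0021, 0.1454]
eef_rot: [-2.0, -2.419, 0.003]
ft_force: [-0.2, -0.3, 0.3]
finger_gap: 0.452
finger_force: 0.0
t 21.7 tcp [ 0.6645 -0.0021  0.1454] yhead 10.8 tilt [-0.003  0.    -1.   ] roll 0.01 d [-0.    0.17  6.02] gap 0.45 ff 0.0 F [-0.2 -0.3  0.3]
[ 0.39  0.57 -0.61  1.6   0.36  1.08 -0.12]
2768 [304.  34.] [655.1 138.4] [33.3 59. ] 17.4 0.0432
1453 [456. 126.] [790.8 100.6] [  2.7 219.1] 0.0 0.0471
348 [158.  38.] [541.3 121.3] [37.3 21.9] 70.8 0.0488
371 [100.  35.] [485.4 120.7] [37.4 23.7] 65.7 0.0484
277 [534.  39.] [861.5 205.8] [ 2.6 74.2] 90.0 0.0469
3716 [266. 157.] [640.3  26.2] [90.7 72.9] 10.4 0.0463
888 [532. 225.] [903.   26.3] [151.8  75.7] 47.8 0.0469
516 [260. 172.] [641.8  27.6] [23.7 12.5] 9.6 0.0461
[{'at': [279.0, 209.9], 'score': 0.8}]
423 [-0.0361 -0.028  -0.0224] [-0.143  -0.1344 -0.1259]
```

View pics/w8.png

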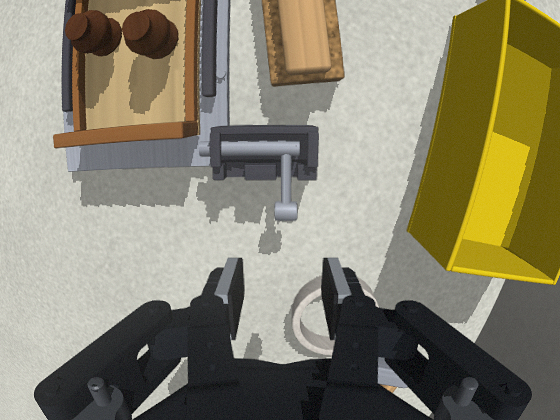

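The wrist view shows the knob at (286,210), with its length across the fingers, and the tape well clear behind. The measured knob y is -134 mm, as it should be. I descend and pinch it.

```bash
python3 -m crank '[{"dx":0,"dy":0.2,"dz":1,"roll":0,"fingers":0.45},{"dx":0,"dy":0,"dz":1,"roll":0,"fingers":0.45},{"dx":0,"dy":0,"dz":1,"roll":0,"fingers":0.45},{"dx":0,"dy":0,"dz":1,"roll":0,"fingers":0.45},{"dx":0,"dy":0,"dz":1,"roll":0,"fingers":0.45},{"dx":0,"dy":0,"dz":0.7,"roll":0,"fingers":0.45},{"dx":0,"dy":0,"dz":0.3,"roll":0,"fingers":0.45},{"dx":0,"dy":0,"dz":0,"roll":0,"fingers":0.45},{"dx":0,"dy":0,"dz":0,"roll":0,"fingers":0},{"dx":0,"dy":0,"dz":0,"roll":0,"fingers":0},{"dx":0,"dy":0,"dz":0,"roll":0,"fingers":0},{"dx":0,"dy":0,"dz":0,"roll":0,"fingers":0},{"dx":0,"dy":0,"dz":0,"roll":0,"fingers":0}]' 30
python3 - <<'E'
from h import *
print(todeck(robot.read_state()["tool_pos"]))
E
```

```text
time_s: 23.1
tool_pos: [0.6675, -0.0017, 0.0282]
eef_rot: [-2.001, -2.419, 0.006]
ft_force: [-5.2, -0.8, 2.7]
finger_gap: 0.201
finger_force: 32.7
[-0.03217508 -0.13407038]
```

```bash
python3 -m crank '[{"dx":0.01,"dy":0,"dz":-0.25,"roll":0,"fingers":0},{"dx":0.04,"dy":0,"dz":-0.25,"roll":0,"fingers":0},{"dx":0.06,"dy":0,"dz":-0.25,"roll":0,"fingers":0},{"dx":0.09,"dy":0,"dz":-0.23,"roll":0,"fingers":0},{"dx":0.11,"dy":0,"dz":-0.22,"roll":0,"fingers":0},{"dx":0.13,"dy":0,"dz":-0.21,"roll":0,"fingers":0},{"dx":0.15,"dy":0,"dz":-0.2,"roll":0,"fingers":0},{"dx":0.17,"dy":0,"dz":-0.19,"roll":0,"fingers":0},{"dx":0.19,"dy":0,"dz":-0.17,"roll":0,"fingers":0},{"dx":0,"dy":0,"dz":0,"roll":0,"fingers":0}]' 30
python3 - <<'E'
from h import *
print(todeck(robot.read_state()["tool_pos"]))
im,d=robot.capture("scene");cv2.imwrite("pics/s9.png",cv2.resize(im[150:290,220:420],None,fx=3.5,fy=3.5))
E
```

```text
time_s: 24.1
tool_pos: [0.6642, 0.0162, 0.0665]
eef_rot: [-2.001, -2.42, 0.008]
ft_force: [-5.6, -2.2, -4.9]
finger_gap: 0.201
finger_force: 29.5
[-0.01401873 -0.13418723]
```

View pics/s9.png

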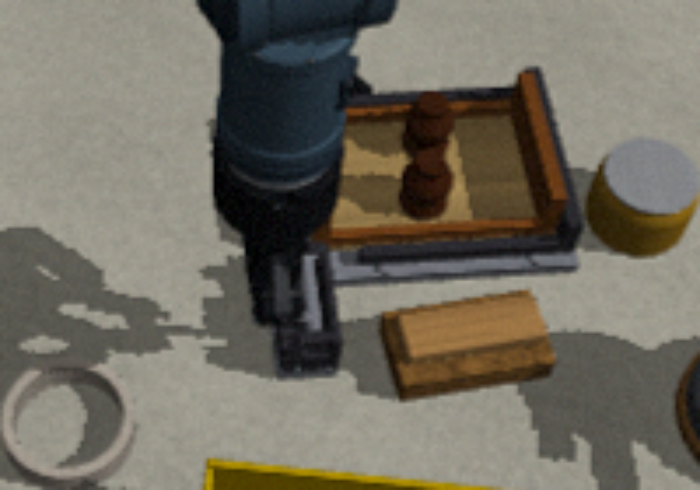

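The scene crop shows the gripper over the bolt at (300,300), the handle out of its notch and still held (gap 0.20). The tray and feet are undisturbed. I slide the bolt across.

```bash
python3 -m crank '[{"dx":0,"dy":-0.1,"dz":0,"roll":0,"fingers":0},{"dx":0,"dy":-0.2,"dz":0,"roll":0,"fingers":0},{"dx":0,"dy":-0.2,"dz":0,"roll":0,"fingers":0},{"dx":0,"dy":-0.2,"dz":0,"roll":0,"fingers":0},{"dx":0,"dy":-0.2,"dz":0,"roll":0,"fingers":0},{"dx":0,"dy":-0.2,"dz":0,"roll":0,"fingers":0},{"dx":0,"dy":-0.2,"dz":0,"roll":0,"fingers":0},{"dx":0,"dy":-0.2,"dz":0,"roll":0,"fingers":0},{"dx":0,"dy":-0.2,"dz":0,"roll":0,"fingers":0},{"dx":0,"dy":-0.2,"dz":0,"roll":0,"fingers":0},{"dx":0,"dy":-0.1,"dz":0,"roll":0,"fingers":0},{"dx":0,"dy":-0.05,"dz":0,"roll":0,"fingers":0},{"dx":0,"dy":0,"dz":0,"roll":0,"fingers":0}]' 30
python3 - <<'E'
from h import *
print(todeck(robot.read_state()["tool_pos"]))
E
```

```text
time_s: 25.45
tool_pos: [0.6258, 0.0095, 0.0669]
eef_rot: [2.001, 2.421, -0.0]
ft_force: [-0.6, -0.9, -3.1]
finger_gap: 0.202
finger_force: 29.9
[-0.0133484  -0.09519385]
```

```bash
python3 -m crank '[{"dx":0,"dy":-0.05,"dz":0,"roll":0,"fingers":0},{"dx":-0.19,"dy":0,"dz":0.17,"roll":0,"fingers":0},{"dx":-0.17,"dy":0,"dz":0.19,"roll":0,"fingers":0},{"dx":-0.15,"dy":0,"dz":0.2,"roll":0,"fingers":0},{"dx":-0.13,"dy":0,"dz":0.21,"roll":0,"fingers":0},{"dx":-0.11,"dy":0,"dz":0.22,"roll":0,"fingers":0},{"dx":-0.09,"dy":0,"dz":0.23,"roll":0,"fingers":0},{"dx":-0.06,"dy":0,"dz":0.25,"roll":0,"fingers":0},{"dx":-0.04,"dy":0,"dz":0.25,"roll":0,"fingers":0},{"dx":-0.01,"dy":0,"dz":0.25,"roll":0,"fingers":0},{"dx":0,"dy":0,"dz":0,"roll":0,"fingers":0},{"dx":0,"dy":0,"dz":0,"roll":0,"fingers":0}]' 30
python3 - <<'E'
from h import *
print(todeck(robot.read_state()["tool_pos"]))
E
```

```text
time_s: 26.65
tool_pos: [0.6304, -0.0096, 0.0289]
eef_rot: [2.0, 2.419, 0.002]
ft_force: [-0.0, 0.4, 10.3]
finger_gap: 0.2
finger_force: 33.5
[-0.03300932 -0.09608614]
```

```bash
python3 -m crank '[{"dx":0,"dy":0,"dz":0,"roll":0,"fingers":0.25},{"dx":0,"dy":0,"dz":0,"roll":0,"fingers":0.35},{"dx":0,"dy":0,"dz":0,"roll":0,"fingers":0.45},{"dx":0,"dy":0,"dz":0,"roll":0,"fingers":0.45},{"dx":0,"dy":0,"dz":-0.5,"roll":0,"fingers":0.45},{"dx":0,"dy":0,"dz":-1,"roll":0,"fingers":0.45},{"dx":0,"dy":0,"dz":-1,"roll":0,"fingers":0.45},{"dx":0,"dy":0,"dz":-1,"roll":0,"fingers":0.45},{"dx":0,"dy":0,"dz":-1,"roll":0,"fingers":0.45},{"dx":0,"dy":0,"dz":-1,"roll":0,"fingers":0.45},{"dx":0,"dy":0,"dz":-1,"roll":0,"fingers":0.45},{"dx":0,"dy":0,"dz":0,"roll":0,"fingers":0.45}]'
python3 - <<'E'
from h import *
im,P=wrist("pics/w10.png")
D=(P[...,:2]-EN);x=D@DX;y=D@DY
m=(P[...,2]>.036)&(P[...,2]<.052)&(x<-.022)&(x>-.06)&(np.abs(y+.1)<.04)
print(m.sum(),np.percentile(y[m],[1,50,99]).round(4),np.percentile(P[...,2][m],[50,99]))
boards(P,.056,.068,300)
E
```

```text
time_s: 27.85
tool_pos: [0.6311, -0.0086, 0.1614]
eef_rot: [1.998, 2.417, 0.007]
ft_force: [-0.1, -1.0, 0.5]
finger_gap: 0.45
finger_force: 0.0
392 [-0.105  -0.0967 -0.0876] [0.04653163 0.04894887]
509 [127.  25.] [480.3 123.6] [26.6 25.5] 88.0 0.0625
608 [189.  28.] [534.2 122.7] [27.3 25. ] 26.5 0.0632
1801 [485. 131.] [791.2 100.7] [  3.8 218.6] 0.2 0.0622
2105 [164. 130.] [523.8  40.4] [120.5  12.3] 10.5 0.062
514 [536. 245.] [ 8.802e+02 -1.000e-01] [120.6  45.4] 24.2 0.0618
```

View pics/w10.png

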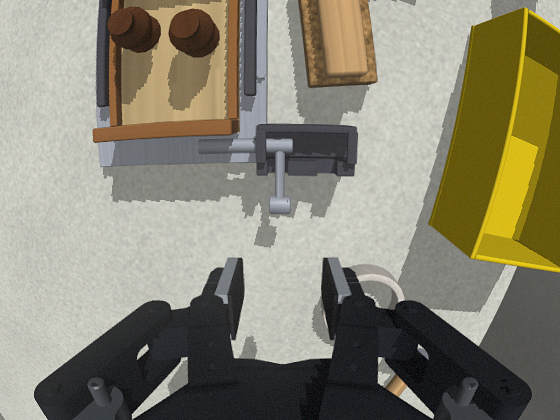

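The bolt rod now lies behind the tray, with its tip at (203,146). The knob is down in the second notch at (280,205), about 38 mm across, and the tray and feet are in place. I hand in.

```bash
python3 -c "
from h import *
print(robot.hand_in())"
```

```text
the job is handed in; nothing more can be done
None
```

I handed the job in at about 28 s of robot time. At my last look the tray was home, flat and square against the fence with both feet standing, and the bolt was shot about 38 mm with its handle down in the second notch; the hand-in returned no verdict.

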